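# Find the hidden catch and open the service drawer

### The arm

A 6-joint arm with a two-finger parallel gripper is mounted at the origin on the work surface. World frame = base frame: x ahead of the robot, y to its left, z up, the work surface at z = 0. Lengths are in m, angles in rad, forces in N, time in s.
With the tool pointing down it reaches from about 0.275 to 0.725 m from the base axis. Payload 5.6 kg.
Tool frame: the origin (TCP) lies at the very end of the fingers, on their centre line; the grasp point (between the pads) lies 19 mm behind it; z points along the fingers, y is the direction in which the jaws open and shut (so a half turn about z gives the same grasp; the last joint's range is limited). The gripper opens to 85 mm and grips with 20 to 120 N. Pads are 22 mm wide; open, the fingers measure 114 mm over their backs; the gripper's body (76 mm by 85 mm) begins 54 mm behind the grasp point. The pads swing forward as they close: fully open they stand 13 mm farther back than shut.
Start: joints at [-0.862, 0.255, 0.108, 0, -1.424, -0.285], TCP at [0.226, -0.501, 0.231] pointing down, gripper open.
Joint ranges: [-2.95, 2.95], [-1.21, 1.97], [-1.09, 1.5], [-2.87, 1.71], [-2.94, -0.07], [-3.05, 3.05]. Speed limits (rad/s): [2.57, 2.57, 3.14, 3.14, 3.14, 3.14].

### API

Orientations are given as a unit quaternion [w, x, y, z].
In Python, from station import r gives the robot as it stands. Calls block until the motion is done:
- r.reach(position, orientation): joint-space move of the TCP to a pose.
- r.movel(position, ori=None, feed=0.15, stop_force=None): straight line of the TCP; ori=None keeps the orientation; feed is the mean speed in m/s. With stop_force (N) it stops when the force on the tool has changed by that much, and returns True; else False.
- r.move_joints(angles): joint-space move.
- r.gripper_open() and r.gripper_close(effort=None): open the fingers fully, or close them until they stop; effort is the grip in N (None keeps the last).
- r.dwell(seconds).
- r.solve_ik(position, orientation): joint angles nearest the present ones, or None.
- r.observe(): the state.
- r.read_camera(name): name is "scene" or "side" or "wrist"; returns a dict with "color" (420x560x3 uint8, red, green, blue), "vertical_fov" (degrees; the focal length in pixels is half the picture's height over the tangent of half this angle, whatever the lens; pixels are square), "cx", "cy" (the principal point, pixels), "T" (4x4, takes a point from camera to world coordinates). Camera axes: x right, y down, z forward; pixel columns grow to the right and rows downward; lengths in m; the calibration is good to about 2 mm. A picture is of the moment at which its call begins. There is no depth.
A pose or a line that the arm cannot do raises r.PlanningError and nothing moves.
- r.hand_in(): hands the job in, once; it reports no verdict.
The state is a dict: "t": time; "joints": joint angles; "dq": joint speeds; "tau": joint torques, N m; "position": TCP position; "tool_rot": TCP orientation; "wrist_force": force on the tool from outside, world axes, zero at the start; "wrist_torque": the same for the moment, N m; "gripper_width": opening from 0.0 (shut) to 1.0 (fully open).
Only numpy, scipy, OpenCV 4.12 (cv2) and the standard library are available. Lean on these libraries where they do the work, as an engineer would, in place of code of your own. Each camera call takes 0.05 s, during which the arm holds its last target.

### The job

The dark service drawer of the control unit has no handle: it is locked by a catch hidden in a spring-covered recess somewhere along the grey finger ledge at the front edge of the unit's top. Feel along the ledge until the finger drops into the recess, press the catch there so that the drawer springs part open, then pull the drawer fully out and let go. Keep every push gentle, below 30 N, and leave the tub, the bottle and the screwdriver where they are.

Things in the scene. Friction and masses are not known exactly. Their poses are not given: they have to be found in the camera images.
- housing: Cream control unit fixed to the bench, 220 mm deep (its x), 370 wide (its y), 108 high; origin at the centre of its underside, z up, front towards its own -x (to the robot). A grey ledge is notched into the front top edge: y -85 to +85, x -108 to -70, floor at z 98 mm, 10 mm below the top at its back and both ends, open in front and above. Buttons stand 8 mm above the top near its back
- ledge_mid (a point): Middle of the ledge's floor, on its surface (housing x -89, y 0, z 98 mm); axes as the housing's. The floor is rigid but for a flush spring flap of the same grey over the recess, 50 mm long (along y) and as deep as the ledge (38 mm). The flap's middle lies anywhere from y = -50 to +50 mm, differs every time and can only be felt
- flap (a joint): How far the flap is pushed down, 0 (flush) to 0.008 m; it yields at 1 N and takes 2.6 N at 8 mm, where it rests on the catch. The catch starts to move at 5 N and ends 6 mm lower at 8 N; after about 4 mm of these (7 N) the drawer is freed. Both spring back when let go
- drawer (a joint): How far the drawer is out, in m: 0 shut and locked, 0.115 fully out, sliding along the housing's -x. When freed its spring pushes it to about 0.05; from there a pull of about 3 to 5 N takes it fully out, and it stays where it is left
- front_edge (a point): Middle of the inner upper edge of the drawer's dark front panel (8 mm thick, 322 wide, 63 high, top at z 75 mm); axes as the housing's. Once the drawer has sprung open, a gap of about 40 mm, open above and free down to z = 35 mm, lies between this edge and the ledge's front: closed fingers can reach in there behind the panel. A thin cross bar lies 87 mm behind this edge
- tub_mid (a point): Centre of a small orange tub (48 mm wide, 28 mm high), loose, standing on the housing's top behind the ledge
- flux_mid (a point): Centre of a white bottle with black cap (36 mm wide, 75 mm high), loose, on the bench beside the housing on its -y side
- driver: Green-handled screwdriver, 170 mm long, lying loose on the bench beside the housing on its +y side; origin under its middle, x along the shaft

How it is judged:
By the outcome, as a careful person would: the job done as asked, in the order asked, and still so for the second after the job is handed in, with the robot touching nothing.
It also fails if it takes over 72 s, if anything falls off the work surface, if the arm or the gripper's body presses on something with over 40 N, if the wrist force passes 120 N, or if a joint passes its speed limit or range.

## Working session

There is one attempt and no reset: what is moved stays moved. The work goes in short steps, each a Python script; the robot and the scene stay as the last script left them, time stands still between calls to the robot, and variables do not carry over. Pictures are saved under pics/ and viewed, and the job is handed in when it is done.

```bash
mkdir -p pics; ls; python3 - <<'E'
from station import r
import cv2
s=r.observe(); print(s)
for n in ["scene","side","wrist"]:
    c=r.read_camera(n); cv2.imwrite(f"pics/{n}0.png",c["color"][:,:,::-1])
    print(n,c["vertical_fov"],c["cx"],c["cy"],c["T"])
E
```

```text
pics
{'t': 0.0, 'joints': array([-8.62410664e-01,  2.55754642e-01,  1.06999064e-01, -4.77666479e-04,
       -1.42393136e+00, -2.84617775e-01]), 'dq': array([ 0.00143863,  0.00077584,  0.00059363, -0.00010957, -0.00078075,
        0.00052411]), 'tau': array([-1.43255827e-03, -3.86634958e+01,  2.37940192e+01,  5.36537915e+00,
       -6.22398176e-03,  6.53021658e-06]), 'position': array([ 0.22600923, -0.50085908,  0.23038917]), 'tool_rot': array([-2.42592358e-04, -2.10267597e-01,  9.77643385e-01,  9.43690430e-04]), 'wrist_force': array([-0.1337241 ,  0.4998308 ,  0.78398717]), 'wrist_torque': array([0.02435974, 0.01740741, 0.00814382]), 'gripper_width': 1.0008281011845124}
scene 50.592173983037995 282.52512030319866 204.99747923594606 [[ 0.79822582  0.42366349 -0.42818778  1.03034681]
 [ 0.60213918 -0.58039352  0.54824427 -0.49180065]
 [-0.01624633 -0.69545137 -0.71838948  0.77955543]
 [ 0.          0.          0.          1.        ]]
side 54.791920438787756 289.1263793033198 215.25623170000168 [[-0.77885468 -0.42032996  0.46551919  0.27681293]
 [-0.62715568  0.51266655 -0.58638619  0.47347773]
 [ 0.00781956 -0.74866263 -0.66290506  0.61501667]
 [ 0.          0.          0.          1.        ]]
wrist 64.86295108062903 285.21602284832454 206.46469672941026 [[-0.41124692  0.86888595  0.27552345  0.15608632]
 [ 0.91151883  0.39099144  0.12751124 -0.53210823]
 [ 0.00306541  0.30358342 -0.95279993  0.37275774]
 [ 0.          0.          0.          1.        ]]
```

View pics/scene0.png

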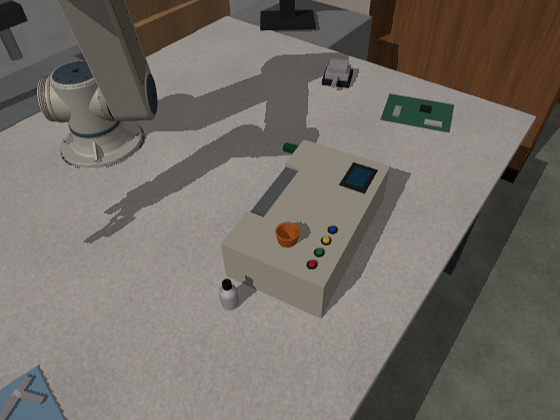

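View pics/side0.png

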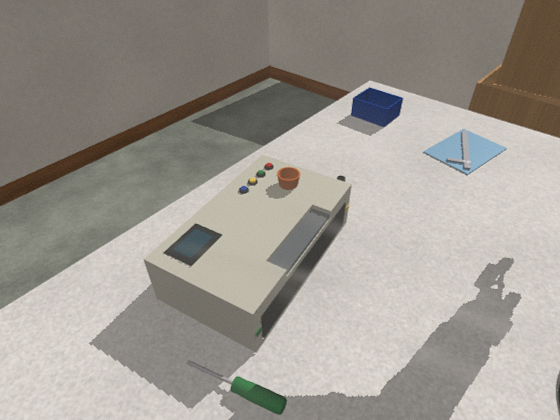

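View pics/wrist0.png

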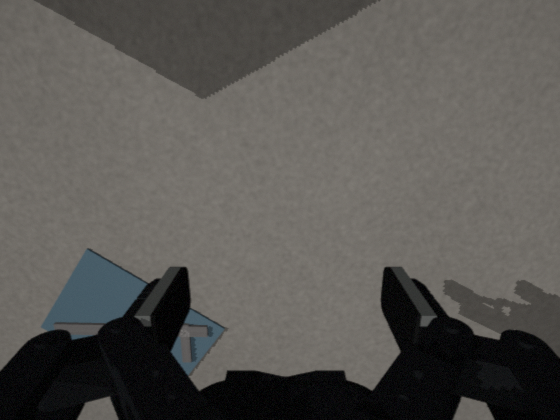

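The scene view shows the housing with its top corners near (309,142), (389,167), (322,283) and (225,243), and the grey ledge from (296,168) to (256,214). The tub is at (288,234), the bottle at (229,294) and the screwdriver's end at (290,148). The side view shows the housing, ledge, tub and screwdriver too. Next I'll enlarge both views to measure the corners.

```bash
python3 - <<'E'
import cv2
a=cv2.imread("pics/scene0.png")[130:315,210:400]; cv2.imwrite("pics/sc_z.png",cv2.resize(a,None,fx=3.2,fy=3.2,interpolation=cv2.INTER_CUBIC))
a=cv2.imread("pics/side0.png")[150:350,140:360]; cv2.imwrite("pics/sd_z.png",cv2.resize(a,None,fx=3,fy=3,interpolation=cv2.INTER_CUBIC))
E
```

```text
(no output)
```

View pics/sc_z.png

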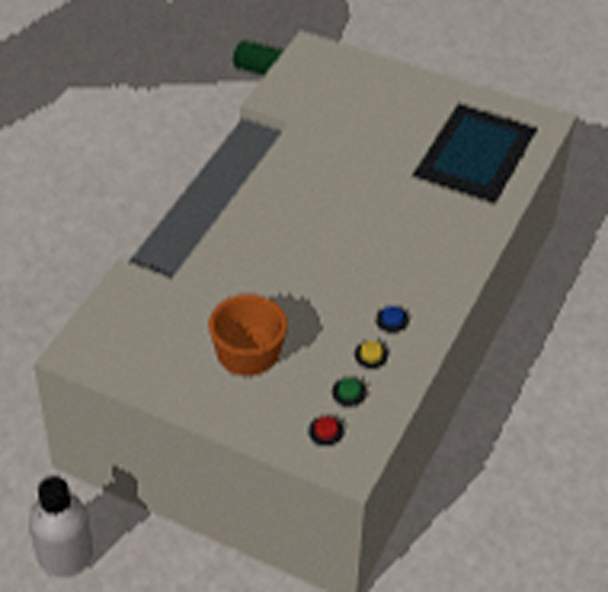

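View pics/sd_z.png

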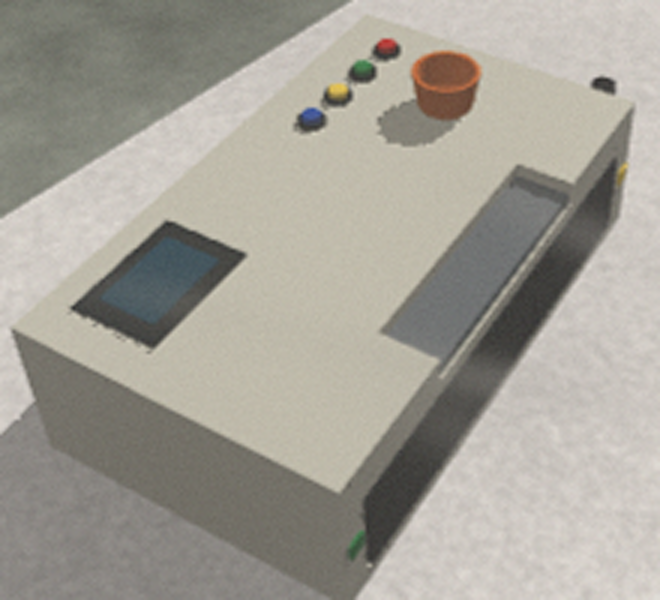

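```bash
cat > h.py <<'E'
import numpy as np
from station import r
def ray(c,u,v):
    f=c["color"].shape[0]/2/np.tan(np.radians(c["vertical_fov"])/2)
    d=c["T"][:3,:3]@np.array([(u-c["cx"])/f,(v-c["cy"])/f,1.]); return c["T"][:3,3],d/np.linalg.norm(d)
def plane(c,u,v,z):
    o,d=ray(c,u,v); return o+d*(z-o[2])/d[2]
def tri(a,b):
    A=np.zeros((3,3));q=np.zeros(3)
    for o,d in (a,b):
        P=np.eye(3)-np.outer(d,d);A+=P;q+=P@o
    return np.linalg.solve(A,q)
E
python3 - <<'E'
from h import *
sc=r.read_camera("scene");sd=r.read_camera("side")
np.set_printoptions(precision=4,suppress=True)
za=lambda p:((p[0]+.5)/3.2-.5+210,(p[1]+.5)/3.2-.5+130)
zb=lambda p:((p[0]+.5)/3-.5+140,(p[1]+.5)/3-.5+150)
S={'F+':(303,31),'B+':(580,119),'B-':(364,502),'F-':(37,368)}
D={'F+':(341,491),'B+':(12,330),'B-':(365,15),'F-':(635,104)}
H={'F+':(-.11,.185),'B+':(.11,.185),'B-':(.11,-.185),'F-':(-.11,-.185)}
ps={}
for k in S:
    a=plane(sc,*za(S[k]),.108);b=plane(sd,*zb(D[k]),.108);t=tri(ray(sc,*za(S[k])),ray(sd,*zb(D[k])))
    print(k,a[:2],b[:2],t); ps[k]=(a,b,t)
# ledge corners at floor: side
def fit(P):
    h=np.array([H[k] for k in H]);w=np.array([P[k][:2] for k in H])
    hc=h-h.mean(0);wc=w-w.mean(0);th=np.arctan2((hc[:,0]*wc[:,1]-hc[:,1]*wc[:,0]).sum(),(hc*wc).sum())
    R=np.array([[np.cos(th),-np.sin(th)],[np.sin(th),np.cos(th)]]);c=w.mean(0)-R@h.mean(0)
    print("th",th,"c",c,"res",np.linalg.norm(w-(h@R.T+c),axis=1));return th,c,R
for i in range(3): f=fit({k:ps[k][i] for k in ps})
th,c,R=fit({k:(ps[k][0]+ps[k][1])/2 for k in ps})
for n,cam,fn,p in [('ledge back+y sc',sc,za,(282,129)),('ledge back -y sc',sc,za,(170,276)),('ledge back+y sd',sd,zb,(385,333))]:
    q=plane(cam,*fn(p),.108);print(n,R.T@(q[:2]-c))
t=tri(ray(sc,*za((248,335))),ray(sd,*zb((446,85))));print('tub',t,R.T@(t[:2]-c))
b=plane(sc,*za((53,490)),.075);print('bottle',b,R.T@(b[:2]-c))
E
```

```text
F+ [0.5384 0.2311] [0.5364 0.2293] [0.5375 0.2301 0.1081]
B+ [0.7568 0.2632] [0.7508 0.2666] [0.755  0.2658 0.1047]
B- [ 0.8108 -0.0979] [ 0.8117 -0.0965] [ 0.8113 -0.0972  0.1077]
F- [ 0.5984 -0.1351] [ 0.5938 -0.1318] [ 0.596  -0.1342  0.1055]
th 0.15659294082242778 c [0.6761 0.0653] res [0.0003 0.0022 0.0037 0.0022]
th 0.1631221343828491 c [0.6732 0.0669] res [0.0029 0.0011 0.0013 0.0019]
th 0.159180472844882 c [0.6749 0.0661] res [0.0014 0.0009 0.0025 0.0004]
th 0.15985567193188546 c [0.6747 0.0661] res [0.0013 0.0014 0.0023 0.0009]
ledge back+y sc [-0.0722  0.0761]
ledge back -y sc [-0.0728 -0.0838]
ledge back+y sd [-0.074   0.0835]
tub [ 0.6945 -0.0491  0.1241] [ 0.0013 -0.1169]
bottle [ 0.6477 -0.1805  0.075 ] [-0.0659 -0.2391]
```

The corner fits agree to about 2 mm: housing centre (0.675, 0.066), yaw 0.160 rad, top z about 0.107. I'll close the gripper and check the fingertip size in the wrist view while moving above the ledge.

```bash
cat >> h.py <<'E'
import cv2
TH=0.160; C=np.array([0.6747,0.0661])
np.set_printoptions(precision=4,suppress=True)
R2=np.array([[np.cos(TH),-np.sin(TH)],[np.sin(TH),np.cos(TH)]])
def W(x,y,z):
    p=C+R2@np.array([x,y]); return np.array([p[0],p[1],z])
def Hs(p): return np.r_[R2.T@(np.asarray(p)[:2]-C),p[2]]
def Q(a): return np.array([0,np.cos(a/2),np.sin(a/2),0])
QP=Q(TH+np.pi/2)   # tool x along housing +y
QPm=Q(TH-np.pi/2)
QL=Q(TH+np.pi)
def st():
    s=r.observe(); print("t %.2f"%s["t"],"H",Hs(s["position"])*1e3,"F",s["wrist_force"],"g %.2f"%s["gripper_width"]); return s
E
python3 - <<'E'
from h import *
r.gripper_close(20)
p=W(-.089,0,.17)
print(r.solve_ik(p,QP),r.solve_ik(p,QPm),r.solve_ik(p,QL))
c=r.read_camera("wrist");cv2.imwrite("pics/w1.png",c["color"][:,:,::-1]);print(c["T"][:3,3])
st()
E
```

```text
[ 0.3534  0.3561  0.0932  0.     -1.3079  2.9482] [ 0.3534  0.3561  0.0932  0.     -1.3079 -0.1934] [ 0.3534  0.3561  0.0932  0.     -1.3079 -1.7642]
[ 0.1561 -0.5323  0.3736]
t 1.07 H [-533.1737 -488.7235  231.2846] F [ 0.1186  0.6875 -0.8352] g -0.00
```

View pics/w1.png

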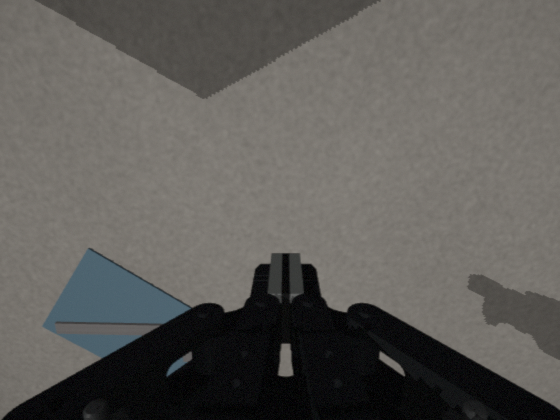

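Closed fingertips measure about 28 mm along the jaw direction: the dark outline spans columns 256–317 in the wrist view. They are 22 mm the other way. I'll set the 22 mm side across the 38 mm ledge and probe along it gently.

```bash
python3 - <<'E'
from h import *
X=-.091
r.reach(W(X,-.045,.20),QL); 
r.movel(W(X,-.045,.112),feed=.15); st()
for y in [-.045,-.027]:
    r.movel(W(X,y,.106),feed=.08)
    hit=r.movel(W(X,y,.090),feed=.012,stop_force=4.0)
    print(y,hit); s=st()
    r.movel(W(X,y,.106),feed=.08)
    if not hit: break
c=r.read_camera("side");cv2.imwrite("pics/sd2.png",c["color"][:,:,::-1])
E
```

```text
t 4.04 H [-90.3494 -45.3835 113.0392] F [ 1.2574 -0.2839 -0.3202] g 0.00
-0.045 False
t 5.78 H [-91.0142 -45.0163  90.1069] F [-1.0181  0.0708  2.1511] g 0.00
```

View pics/sd2.png

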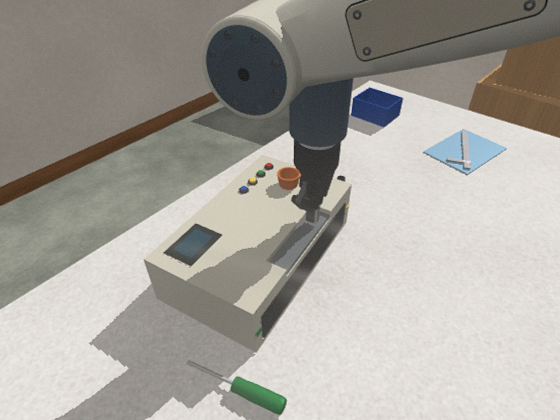

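The finger sank 8 mm at y=-45 with only 2.2 N, which matches the flap. I'll make one contrast probe on the floor, then press the catch at y=-45.

```bash
python3 - <<'E'
from h import *
X=-.091
r.movel(W(X,.010,.106),feed=.1)
print("floor",r.movel(W(X,.010,.092),feed=.012,stop_force=4.0)); st()
r.movel(W(X,.010,.108),feed=.08)
y=-.045
r.movel(W(X,y,.106),feed=.1)
print("press",r.movel(W(X,y,.0848),feed=.012,stop_force=9.5)); st()
r.dwell(.3); st()
r.movel(W(X,y,.125),feed=.08); st()
for n in("side","scene"):
    c=r.read_camera(n);cv2.imwrite(f"pics/{n}3.png",c["color"][:,:,::-1])
E
```

```text
floor True
t 7.59 H [-91.0627   9.8879  98.1147] F [-0.1508  0.4056  4.1994] g 0.00
press False
t 10.49 H [-90.979  -45.1047  85.6326] F [-3.5019  0.2363  6.2862] g -0.00
t 10.79 H [-90.9704 -45.1197  85.6764] F [-3.3792  0.4607  6.2206] g 0.00
t 11.44 H [-91.3633 -44.8659 124.3643] F [ 0.033  -0.669  -1.3128] g 0.00
```

View pics/side3.png

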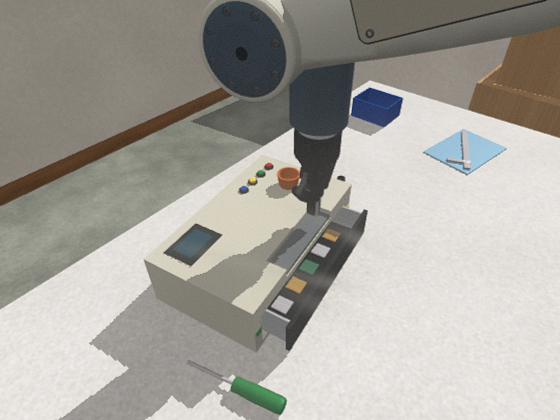

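View pics/scene3.png

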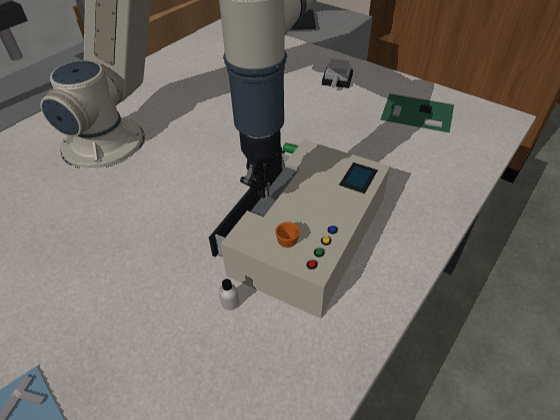

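The drawer has sprung open. In the side view its dark panel runs from about (288,318) to (366,212), with parts visible inside. The tub and screwdriver look unmoved. I'll measure the panel's upper edge.

```bash
python3 - <<'E'
import cv2
a=cv2.imread("pics/side3.png")[195:350,230:385]; cv2.imwrite("pics/sd3_z.png",cv2.resize(a,None,fx=3.8,fy=3.8,interpolation=cv2.INTER_CUBIC))
E
```

```text
(no output)
```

View pics/sd3_z.png

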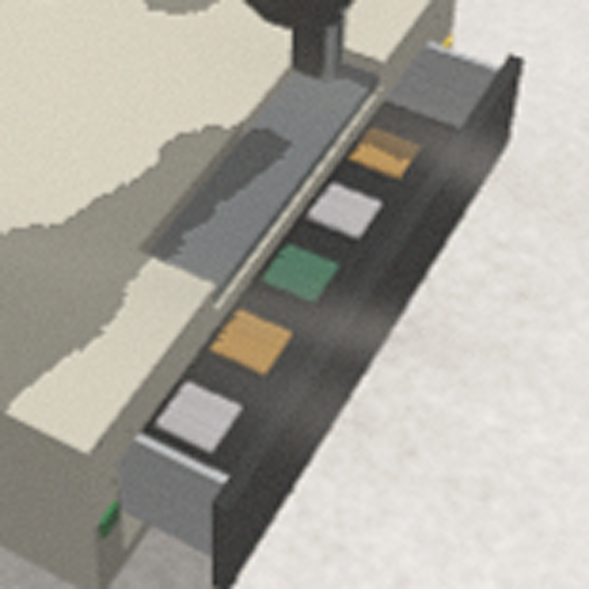

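```bash
python3 - <<'E'
from h import *
sd=r.read_camera("side")
for n,p in [('near in',(229,478)),('far in',(509,56)),('far out',(522,60)),('near out',(214,502))]:
    q=plane(sd,(p[0]+.5)/3.8-.5+230,(p[1]+.5)/3.8-.5+195,.075); print(n,Hs(q)*1e3)
for z in (.125,.050):
    for x in (-.130,-.21): print(r.solve_ik(W(x,0,z),QL))
E
```

```text
near in [-152.7652  147.2587   75.    ]
far in [-152.4694 -158.9191   75.    ]
far out [-159.7622 -159.348    75.    ]
near out [-153.101   160.1097   75.    ]
[ 0.3684  0.3072 -0.0964  0.     -1.1672 -1.7792]
[ 0.4056  0.158  -0.2947  0.     -1.1181 -1.8164]
[ 0.3684  0.3762 -0.206   0.     -0.9886 -1.7792]
[ 0.4056  0.2383 -0.4102  0.     -0.9223 -1.8164]
```

Panel's inner edge is at housing x about -152, as expected for an opening near 50 mm. The gap is -152 to -110, so the fingers go in at x=-131.

```bash
python3 - <<'E'
from h import *
r.movel(W(-.131,-.0,.125),feed=.12)
print("down",r.movel(W(-.131,0,.054),feed=.05,stop_force=4)); s=st()
if s["position"][2]<.058:
    print("pull",r.movel(W(-.216,0,.054),feed=.035,stop_force=10)); st()
    r.dwell(.2); st()
    c=r.read_camera("side");cv2.imwrite("pics/side4.png",c["color"][:,:,::-1])
E
```

```text
down False
t 13.81 H [-130.7217    0.0061   54.3652] F [ 0.2301 -0.4593  0.7987] g -0.00
pull True
t 15.71 H [-206.0058    0.1632   54.1899] F [0.8875 0.3391 0.2589] g -0.00
t 15.91 H [-206.0107    0.1367   53.7447] F [ 0.1309 -0.2671  1.2137] g 0.00
```

View pics/side4.png

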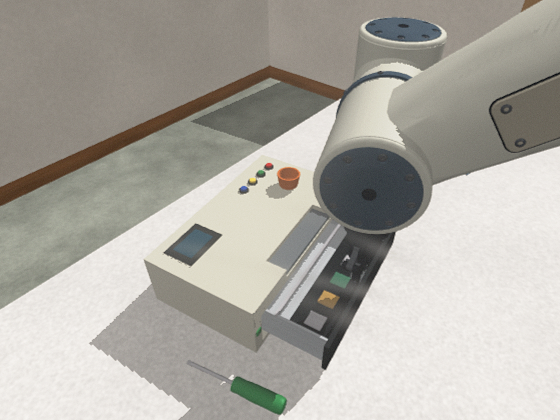

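```bash
python3 - <<'E'
from h import *
print("pull2",r.movel(W(-.220,0,.054),feed=.015,stop_force=9)); st()
r.dwell(.2); st()
r.movel(W(-.200,0,.054),feed=.04); st()
print(r.movel(W(-.196,0,.16),feed=.1,stop_force=6)); st()
r.movel(W(-.20,0,.25),feed=.15)
r.reach([.25,-.40,.32],Q(-2.7))
for n in("side","scene"):
    c=r.read_camera(n);cv2.imwrite(f"pics/{n}5.png",c["color"][:,:,::-1])
st()
a=cv2.imread("pics/side5.png")[150:380,220:420]; cv2.imwrite("pics/sd5_z.png",cv2.resize(a,None,fx=2.6,fy=2.6,interpolation=cv2.INTER_CUBIC))
E
```

```text
pull2 True
t 16.35 H [-205.9258    0.3651   54.0714] F [ 0.837  -0.6777  1.2474] g -0.00
t 16.55 H [-205.9684    0.3526   53.802 ] F [1.6253 0.1509 1.2162] g 0.00
t 16.86 H [-200.1733   -0.0627   53.6516] F [ 0.0791 -0.128   0.0417] g 0.00
False
t 18.07 H [-196.5036   -0.031   159.2805] F [ 0.1197 -0.1165  0.2644] g 0.00
t 20.72 H [-492.8995 -392.1651  319.7561] F [-0.2015  0.7308 -1.2203] g 0.00
```

View pics/sd5_z.png

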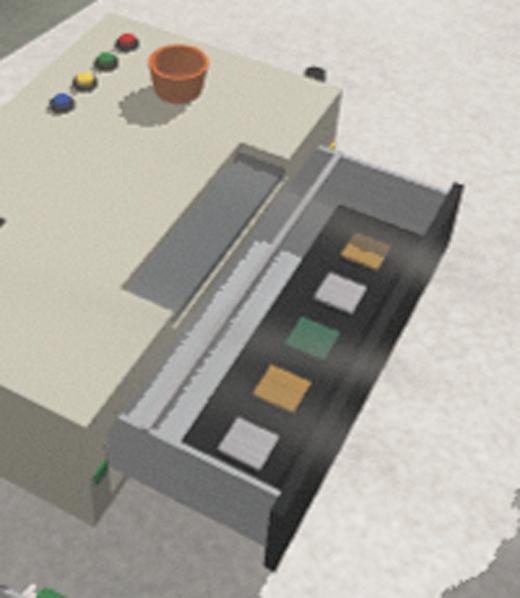

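View pics/scene5.png

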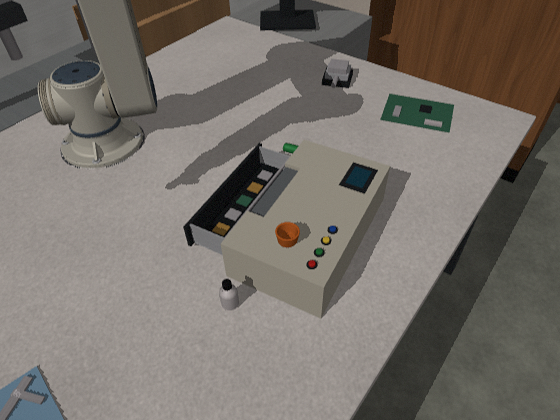

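```bash
python3 - <<'E'
from h import *
sd=r.read_camera("side")
for n,p in [('near in',(279,493)),('far in',(448,190)),('far out',(463,187))]:
    print(n,Hs(plane(sd,(p[0]+.5)/2.6-.5+220,(p[1]+.5)/2.6-.5+150,.075))*1e3)
def cen(f,lo,hi,box):
    a=cv2.imread(f);x0,y0,x1,y1=box
    m=cv2.inRange(cv2.cvtColor(a,cv2.COLOR_BGR2HSV)[y0:y1,x0:x1],lo,hi);M=cv2.moments(m,True);return M['m00'],M['m10']/M['m00']+x0,M['m01']/M['m00']+y0
for i in (0,5):
    print("tub",cen(f"pics/scene{i}.png",(3,150,60),(18,255,255),(270,215,305,255)),cen(f"pics/side{i}.png",(0,120,60),(18,255,255),(272,160,305,195)))
    print("driver",cen(f"pics/side{i}.png",(40,100,20),(85,255,255),(180,350,300,418)))
    print("cap",cen(f"pics/scene{i}.png",(0,0,0),(179,255,30),(215,272,245,312)))
E
```

```text
near in [-217.0916  148.1824   75.    ]
far in [-216.3523 -149.1338   75.    ]
far out [-225.1506 -158.1539   75.    ]
tub (477.0, 287.0691823899371, 233.76939203354297) (278.0, 287.7410071942446, 175.14028776978418)
driver (432.0, 258.94444444444446, 394.9675925925926)
cap (82.0, 226.59756097560975, 284.3536585365854)
tub (477.0, 287.0691823899371, 233.76939203354297) (268.0, 288.1044776119403, 174.86567164179104)
driver (802.0, 261.02618453865335, 394.6471321695761)
cap (82.0, 226.58536585365854, 284.3414634146341)
```

```bash
python3 - <<'E'
from h import *
st(); r.hand_in(); st()
E
```

```text
t 20.77 H [-492.9314 -392.2036  319.8222] F [ 0.217  -0.074  -0.3303] g 0.00
the job is handed in; nothing more can be done
the job is handed in; nothing more can be done
```

The drawer is unlocked, fully out and released, and I handed the job in at about 20.8 s.

- **Finding the recess:** The first probe, at housing y = -45 mm, sank 8 mm with only about 2 N. A comparison probe at y = +10 mm hit rigid floor at z = 98 mm with 4.2 N.
- **Catch:** I pressed at y = -45 mm with about 6.3 N down (and 3.5 N sideways), and the drawer sprung open about 50 mm.
- **Pull:** With closed fingers behind the panel, I pulled with a 10 N stop limit until it stopped. A second gentle pull stopped at the same place.
- **Final checks:** The panel's inner edge is at housing x = -217 mm, 65 mm beyond where it had sprung open, so about 115 mm out. The arm was clear and touching nothing.
- **Loose items:** The tub and bottle are at the same pixels as before in the scene view. In the side view the tub's centroid shifts by about 0.4 px.
- **Check that disagreed:** The screwdriver's mask shifted about 2 px and nearly doubled in area (432 to 802 px). I put this down to the arm's shadow no longer covering it; the robot never went near it. I did not check it further.

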